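# Fasten the open draw latch of the carrying case

### The job

The black carrying case stands on its edge on the desk with one of its two draw latches still open. Fasten it: swing the loop over to the keeper, feel its crossbar down into the keeper's groove behind the lip without forcing it, let go, then press the lever down over centre until it snaps flat and stays there. Never press hard on keeper or lever, and leave the things standing nearby where they are.

Things in the scene. Friction and masses are not known exactly. Their poses are not given: they have to be found in the camera images.
- case: Black hard case, fixed, 160 (x) x 260 (y) x 130 mm high; origin centre of underside, z up. Two steel latches on its flat top, lever half at -x, keeper half at +x; the +y one (y=+85) is shut, the -y one (y=-85) is open. Black handle between them: y -42..42, 26 mm above the top. Open latch's keeper is part of it: its x can be set up to 6 mm either way; that is not measured, only seen or felt.
- latch: Base of the open latch; origin on the case top (130 mm above desk) in the latch's middle plane, axes as the case. Keeper, rigid, 24 mm wide, nominal (every x +-6 mm): flat lip top x 14..28.5, z 22; open groove x 28.5..37, floor z 10.5; guard behind x 37..51.5, top z 28. The bar drops 11 mm from lip to groove floor and is later drawn under the lip to x 28.
- bar_mid (a point): Middle of the loop's steel crossbar, 6 mm thick along y, with 11 mm balls on its ends (60 mm over all): grip across the balls, it turns freely between the pads. Side rods at y +-18. Bar 57 mm (unstretched) from the loop's pivot, which sits on the lever's line 16 mm from its hinge. Loop swings freely, starts folded back past upright to -x; let go in the groove it stays.
- latch_lever (a joint): Lever angle, rad: 0 = flat, pointing to -x; 1.8-2.1 at the start (up, leaning to +x); stop at 2.2. Hinge along y at x -22, z 20 mm in the latch frame; lever 20-24 mm wide, 56 mm long from the hinge, outer face 5 mm off the hinge line. It follows when the loop is moved. Pressing takes up to 12 N near its end; over centre at about 0.15, then the spring holds it shut.
- latch_bar (a joint): Stretch of the sprung loop, m (0 = slack, at most 0.020), 4.5 N per mm. With the loop hooked and the lever flat it reads about 0.003 to 0.015, by the keeper's setting.
- tape: Bystander: roll of clear tape lying flat, 92 mm across, 48 mm high; origin centre of underside.
- pot: Bystander: white pot with a screw cap, 43 mm across, 46 mm high; origin centre of underside.
- cup_a: Bystander: white sample cup, 45 mm across, 24 mm high; origin centre of underside.

How it is judged (in metres and radians):
On the way:
1. the crossbar is down in the keeper's groove and let go, with the lever still up (z of bar_mid in the frame of case below 0.148 m and x of bar_mid in the frame of case between 0.019 and 0.047 m and value of joint latch_lever above 0.6 rad and contact force between the fingers and latch below 0.1 N), for 0.3 s.
At the end, for the whole second after the job is handed in: The crossbar is in the keeper's groove under the lip, the loop is under tension (stretched over 1 mm), the lever lies flat within 0.08 rad, and the robot has let go (value of joint latch_lever below 0.08 rad and value of joint latch_bar above 0.001 m and z of bar_mid in the frame of case below 0.149 m and x of bar_mid in the frame of case between 0.019 and 0.047 m and contact force between the fingers and latch below 0.1 N); the robot touches nothing.
It fails at once if the loop is pressed on the keeper's lip or guard with over 20 N before it is down in the groove (contact force between latch and case above 20 N and z of bar_mid in the frame of case above 0.15 m).
It fails at once if the fingers press on the lowered lever with over 25 N (contact force between the fingers and latch above 25 N and value of joint latch_lever below 0.5 rad).
It fails at once if a bystander is shifted by over 20 mm (distance of any of tape, pot, cup_a from where it was at the start of the episode above 0.02 m).
It also fails if it takes over 72 s, if anything falls off the work surface, if the arm or the gripper's body presses on something with over 40 N, if the wrist force passes 120 N, or if a joint passes its speed limit or range.

### The arm

A 6-joint arm with a two-finger parallel gripper is mounted at the origin on a cart in front of the work surface, level with it; the furniture and walls round the work are solid. World frame = base frame: x ahead of the robot, y to its left, z up, the work surface at z = 0. Lengths are in mm, angles in rad, forces in N, time in s.
With the tool pointing down it reaches from about 400 to 925 mm from the base axis. Payload 12.5 kg.
Tool frame: the origin (TCP) lies midway between the tips of the shut fingers; the grasp point (between the pads) lies 19 mm behind it; z points along the fingers, y is the line along which they close (so a half turn about z gives the same grasp; the last joint's range is limited). The gripper opens to 95 mm and grips with 3 to 60 N. Pads are 20 mm wide; open, the fingers measure 119 mm over their backs; the gripper's body (75 mm by 180 mm) begins 59 mm behind the grasp point.
Start: joints at [1.017, 0.491, 1.559, -0, 1.092, -0.106], TCP at [270.601, 563.402, 214.661] pointing down, gripper open.
Joint ranges: [-3.1, 3.1], [-0.84, 2.19], [0.05, 2.79], [-1.13, 4.28], [0.06, 2.93], [-2.69, 2.69]. Speed limits (rad/s): [2.22, 2.22, 2.79, 3.14, 3.14, 3.14].

### API

Orientations are given as [roll, pitch, yaw] about the fixed x, y, z axes, in that order (R = Rz(yaw) Ry(pitch) Rx(roll)).
In Python, from cell import state, read_camera, camera_info, env gives the robot as it stands.
- The arm moves only by the tool move_arm, never from a script. Its argument "commands" is a list of rows, each a list of 3 entries, a list of its own where there are three numbers: the shift along the world's x, y, z in cm, then the turn, a rotation vector about the world's x, y, z in degrees, then the opening, from 0 (shut) to 1 (fully open). A call has 1 to 10 rows; each row shifts and turns the commanded pose from where the row before left it; what a row does not reach is not made up. A row lasts 1/10 s, in which the tool goes at most 50 mm and 8.59 degrees, less where a joint would pass 70% of its speed; a pose out of reach is approached as far as the arm can. A call with a gripper value outside its range is refused whole. The fingers move at their own pace and stop on an object; the grip force is fixed at half the most. Time passes only in rows, so rows that do not move let the fingers close. It gives the time, the measured TCP pose, the force, the opening and the grip force at its end, in the units of the state.
- state(): the state, without advancing time (a new reading comes with each control period).
- read_camera(name): name is "scene" or "top"; returns the picture (384x512x3 uint8, blue, green, red); there is no depth.
- camera_info(name): a dict with "K" (3x3 intrinsics, pixels), "cam_to_world" (4x4, takes a point from camera to world coordinates). Camera axes: x right, y down, z forward; pixel columns grow to the right and rows downward; lengths in mm; the calibration is good to about 2 mm. A picture is of the moment at which its call begins. camera_info takes no time and is no camera call.
- env.job_done(): hands the job in; it is judged then, once.
The state is a dict: "t": time; "joints": joint angles; "qvel": joint speeds; "tau": joint torques, N m; "eef_pos": TCP position; "tcp_rot": TCP orientation; "ft_force": force on the tool from outside, world axes, zero at the start; "moment": the same for the moment, N m; "opening": opening from 0.0 (shut) to 1.0 (fully open); "grip_force": force on a finger pad.
Only numpy, scipy, OpenCV 4.12 (cv2) and the standard library are available. Lean on these libraries where they do the work, as an engineer would, in place of code of your own. Each camera call takes 0.05 s, during which the arm holds its last target. There are 200 camera calls.

## Working session

There is one attempt and no reset: what is moved stays moved. The work goes in short steps, Python scripts to look and compute and a tool call to move; the robot and the scene stay as the last step left them, time stands still between calls to the robot, and variables do not carry over. Pictures are saved under pics/ and viewed, at most 10 in all, crops included, and the job is handed in when it is done.

Besides the shell and the picture viewer there is one more tool, called after ">>>" in YAML: its name, and indented under it one key for each argument. move_arm: Moves the arm, as the interface text tells. Its arguments: {"type":"object","properties":{"commands":{"type":"array"}},"required":["commands"]}

```bash
mkdir -p pics; python3 - <<'E'
from cell import *
import cv2,json
for n in("scene","top"):
    im=read_camera(n);cv2.imwrite(f"pics/{n}0.png",im)
    c=camera_info(n);print(n,c["K"],c["cam_to_world"])
print(state())
E
```

```text
scene [[379.78567872   0.         257.19755049]
 [  0.         379.78567872 189.01326024]
 [  0.           0.           1.        ]] [[-6.39173022e-01 -3.18993333e-01  6.99786468e-01 -2.19464011e+02]
 [-7.69010496e-01  2.54470244e-01 -5.86402381e-01  7.73609046e+02]
 [ 8.98361716e-03 -9.12955721e-01 -4.07959736e-01  5.57360551e+02]
 [ 0.00000000e+00  0.00000000e+00  0.00000000e+00  1.00000000e+00]]
top [[438.56633438   0.         262.90029373]
 [  0.         438.56633438 191.66902304]
 [  0.           0.           1.        ]] [[ 2.13164136e-02 -9.97169190e-01  7.21055909e-02  4.22568275e+02]
 [-9.99754429e-01 -2.08235391e-02  7.58037381e-03  1.61709514e+02]
 [-6.05742162e-03 -7.22494703e-02 -9.97368198e-01  1.54925114e+03]
 [ 0.00000000e+00  0.00000000e+00  0.00000000e+00  1.00000000e+00]]
{'t': 0.1, 'joints': array([ 1.01738809e+00,  4.91502370e-01,  1.55937043e+00,  1.11150799e-05,
        1.09172147e+00, -1.05612817e-01]), 'qvel': array([-0.00097681, -0.00278439, -0.00144304,  0.00068376,  0.00155527,
        0.00029476]), 'tau': array([ 2.37593798e-03, -6.13621402e+01, -2.58614856e+01,  6.93867705e-02,
        4.69580793e-02, -2.79891822e-06]), 'eef_pos': array([270.48475189, 563.20418948, 214.12449648]), 'tcp_rot': array([-3.14059766e+00, -1.15389983e-04,  2.69379205e+00]), 'ft_force': array([ 0.41275302,  0.08225029, -0.29550779]), 'moment': array([-0.01019894,  0.02652142, -0.01189247]), 'grip_force': 0.0, 'opening': 0.9998122324204284}
```

View pics/scene0.png

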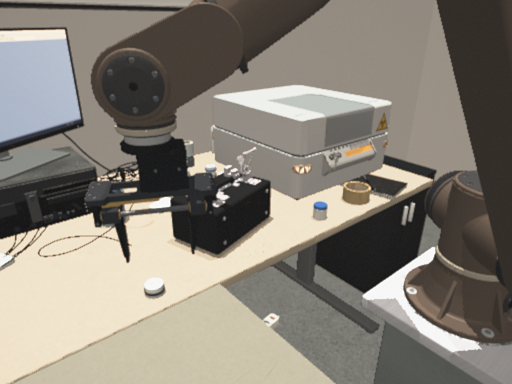

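View pics/top0.png

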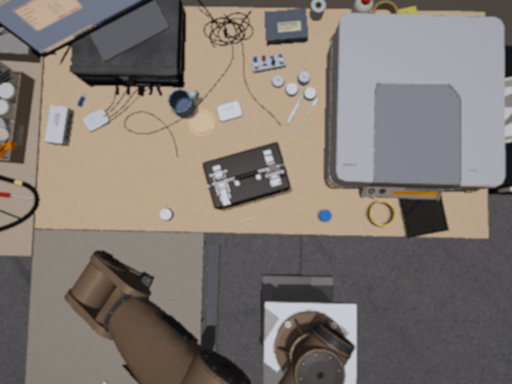

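The scene view has the case at about (225,210), with its raised latch at about (245,165). In the top view the case is at about (247,176). I'll enlarge both.

```bash
python3 - <<'E'
import cv2,numpy as np
a=cv2.imread("pics/top0.png")[138:214,196:296];b=cv2.imread("pics/scene0.png")[140:250,165:285]
a=cv2.resize(a,None,fx=4,fy=4,interpolation=cv2.INTER_CUBIC)
cv2.imwrite("pics/c0.png",cv2.resize(cv2.imread("pics/top0.png")[138:214,196:296],None,fx=7.5,fy=7.5,interpolation=cv2.INTER_CUBIC))
cv2.imwrite("pics/c1.png",cv2.resize(b,None,fx=5,fy=5,interpolation=cv2.INTER_CUBIC))
E
```

```text
(no output)
```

View pics/c0.png

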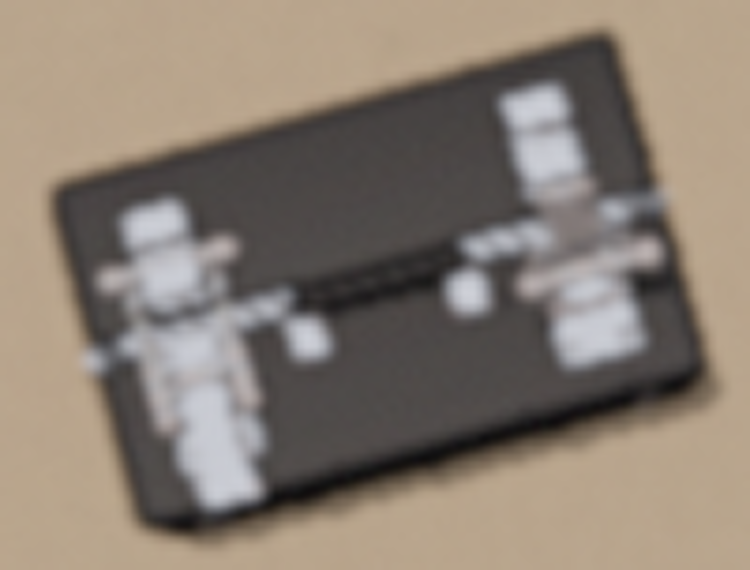

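View pics/c1.png

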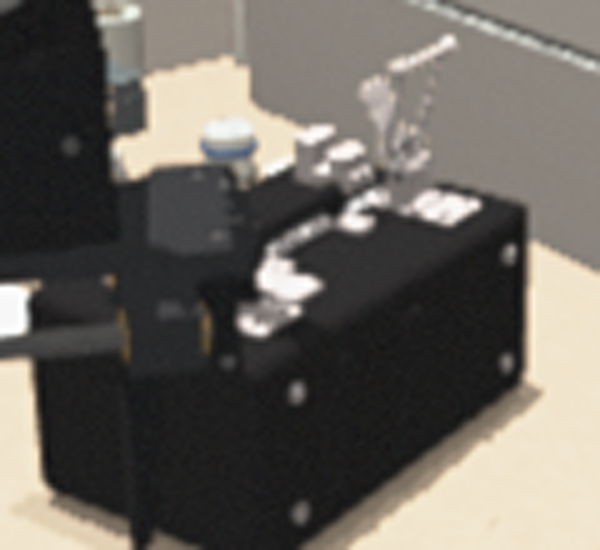

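The top crop shows:
- Case top corners at about (60,188), (605,35), (700,370) and (145,520).
- Open latch on the right, with its bar balls at (530,287) and (655,250).
- Keeper groove as a dark line at about (542,126).

In the scene crop the bar runs from (400,65) to (452,42), with the lever top at about (375,90).

```bash
cat >h.py <<'E'
import numpy as np
from cell import *
def ray(n,u,v):
    c=camera_info(n);K=np.array(c["K"]);T=np.array(c["cam_to_world"])
    d=T[:3,:3]@np.linalg.inv(K)@[u,v,1];return T[:3,3],d/np.linalg.norm(d)
def plane(n,u,v,z):
    o,d=ray(n,u,v);return o+d*(z-o[2])/d[2]
def tri(p,q):
    a,d=ray("top",*p);b,e=ray("scene",*q)
    s=np.linalg.lstsq(np.c_[d,-e],b-a,rcond=None)[0]
    P,Q=a+s[0]*d,b+s[1]*e;return (P+Q)/2,np.linalg.norm(P-Q)
def proj(n,P):
    c=camera_info(n);T=np.linalg.inv(np.array(c["cam_to_world"]));p=np.array(c["K"])@(T[:3,:3]@P+T[:3,3]);return p[:2]/p[2]
tc=lambda u,v:(u/7.5+196-.43,v/7.5+138-.43)
sc=lambda u,v:(u/5+165-.4,v/5+140-.4)
E
cat >m.py <<'E'
from h import *
np.set_printoptions(precision=1,suppress=True)
C=np.array([plane("top",*tc(*p),130) for p in((60,188),(605,35),(700,370),(145,520))])
ey=(C[0]-C[1]+C[3]-C[2])[:2]/2;ex=(C[0]-C[3]+C[1]-C[2])[:2]/2
print(np.linalg.norm(ey),np.linalg.norm(ex));y1=np.arctan2(-ey[0],ey[1]);y2=np.arctan2(ex[1],ex[0]);print("yaw",np.degrees([y1,y2]))
yaw=(2*y1+y2)/3;R=np.array([[np.cos(yaw),-np.sin(yaw)],[np.sin(yaw),np.cos(yaw)]]);c=C.mean(0)[:2]
print("centre",c)
def L(P):
    return np.r_[R.T@(P[:2]-c)+[0,85],P[2]-130]
for nm,p,q in(("ball+y",(530,287),(400,65)),("ball-y",(655,250),(452,42)),("mid",(593,268),(426,54))):
    P,e=tri(tc(*p),sc(*q));print(nm,P,e,"latch",L(P))
for nm,p,z in(("guard far",(533,86),158),("groove/guard edge",(540,122),158),("lip near",(558,195),152),("groove/lip edge",(544,131),152)):
    print(nm,L(plane("top",*tc(*p),z)))
E
python3 m.py
```

```text
247.48562683074675 150.79549926570675
yaw [16.7 16.4]
centre [579.8 228.9]
ball+y [566.6 162.2 222.1] 1.2119144056814575 latch [-31.7  24.8  92.1]
ball-y [582.9 111.8 221.1] 1.2125066936815838 latch [-30.5 -28.2  91.1]
mid [575.1 136.9 221.1] 0.945837819792715 latch [-30.8  -1.9  91.1]
guard far [58.4 -0.9 28. ]
groove/guard edge [42.6  0.3 28. ]
lip near [11.1  1.  22. ]
groove/lip edge [39.4 -0.6 22. ]
```

Case yaw is about 16.5°, and the bar middle is at about (575,137,221). The keeper appears set around +5 mm. I'll lift and go over, aligning the finger line with the bar.

>>> move_arm:
  commands:
    - [[0, 0, 4], [0, 0, 0], 1]
    - [[0, 0, 4], [0, 0, 0], 1]
    - [[2.5, -3.5, 0], [0, 0, 3.5], 1]
    - [[2.5, -3.5, 0], [0, 0, 3.5], 1]
    - [[2.5, -3.5, 0], [0, 0, 3.5], 1]
    - [[2.5, -3.5, 0], [0, 0, 3.5], 1]
    - [[2.5, -3.5, 0], [0, 0, 3.5], 1]
    - [[2.5, -3.5, 0], [0, 0, 3.5], 1]
    - [[2.5, -3.5, 0], [0, 0, 3.5], 1]
    - [[2.5, -3.5, 0], [0, 0, 3.5], 1]

```text
t: 1.1
eef_pos: [471.2, 281.8, 294.5]
tcp_rot: [3.142, -0.0, -3.098]
ft_force: [0.4, 0.4, -0.4]
opening: 1.004
grip_force: 0.0
```

>>> move_arm:
  commands:
    - [[2.5, -3.5, 0], [0, 0, 3.5], 1]
    - [[2.5, -3.5, 0], [0, 0, 3.5], 1]
    - [[2.5, -3.5, 0], [0, 0, 3.5], 1]
    - [[2.5, -3.5, 0], [0, 0, 3.5], 1]
    - [[0, 0, 0], [0, 0, 0], 1]
    - [[0, 0, 0], [0, 0, 0], 1]

```text
t: 1.7
eef_pos: [570.7, 142.7, 294.0]
tcp_rot: [3.141, -0.001, -2.859]
ft_force: [-0.5, 0.3, 0.5]
opening: 0.999
grip_force: 0.0
```

>>> move_arm:
  commands:
    - [[0.4, -0.6, -2], [0, 0, 0.3], 1]
    - [[0, 0, -2], [0, 0, 0], 1]
    - [[0, 0, -2], [0, 0, 0], 1]
    - [[0, 0, 0], [0, 0, 0], 1]
    - [[0, 0, 0], [0, 0, 0], 1]

```text
t: 2.2
eef_pos: [574.3, 138.3, 235.2]
tcp_rot: [3.141, -0.0, -2.85]
ft_force: [0.4, -0.2, 0.2]
opening: 1.001
grip_force: 0.0
```

```bash
python3 - <<'E'
from h import *
import cv2
im=read_camera("scene");cv2.imwrite("pics/s1.png",im)
u,v=proj("scene",np.array([577,137,200.]));print(u,v)
u,v=int(u),int(v);cv2.imwrite("pics/s1c.png",cv2.resize(im[v-60:v+50,u-60:u+60],None,fx=5,fy=5,interpolation=cv2.INTER_CUBIC));print(u-60,v-60)
E
```

```text
249.17824663155497 157.32704383933458
189 97
```

View pics/s1c.png

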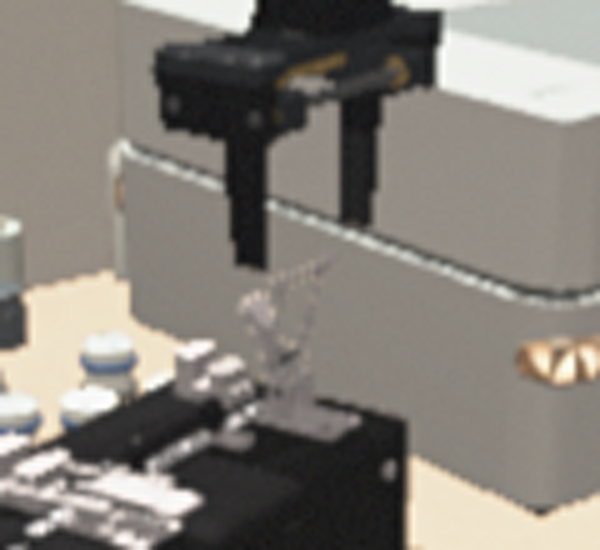

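The fingertips (250,265) and (357,225) straddle the bar (278,281)–(330,262), with the bar about 14 mm below the tips as measured. Descending and gripping.

>>> move_arm:
  commands:
    - [[0, 0, -1.2], [0, 0, 0], 1]
    - [[0, 0, -1.2], [0, 0, 0], 1]
    - [[0, 0, 0], [0, 0, 0], 1]
    - [[0, 0, 0], [0, 0, 0], 0.6]
    - [[0, 0, 0], [0, 0, 0], 0.5]
    - [[0, 0, 0], [0, 0, 0], 0.5]
    - [[0, 0, 0], [0, 0, 0], 0.5]
    - [[0, 0, 0], [0, 0, 0], 0.5]
    - [[0, 0, 0], [0, 0, 0], 0.5]

```text
t: 3.15
eef_pos: [574.5, 137.9, 211.0]
tcp_rot: [3.141, 0.0, -2.851]
ft_force: [-2.0, 4.3, 3.8]
opening: 0.609
grip_force: 30.0
```

>>> move_arm:
  commands:
    - [[0.77, 0.23, -0.1], [0, 0, 0], 0.5]
    - [[0.77, 0.23, -0.1], [0, 0, 0], 0.5]
    - [[0.96, 0.28, -0.1], [0, 0, 0], 0.5]
    - [[0.86, 0.26, -0.2], [0, 0, 0], 0.5]
    - [[0, 0, 0], [0, 0, 0], 0.5]

```text
t: 3.65
eef_pos: [608.9, 148.3, 205.6]
tcp_rot: [3.141, 0.001, -2.851]
ft_force: [-1.5, 5.1, 3.4]
opening: 0.611
grip_force: 30.0
```

>>> move_arm:
  commands:
    - [[0.77, 0.23, -0.4], [0, 0, 0], 0.5]
    - [[0.77, 0.23, -0.6], [0, 0, 0], 0.5]
    - [[0.58, 0.17, -0.6], [0, 0, 0], 0.5]
    - [[0.38, 0.11, -0.6], [0, 0, 0], 0.5]
    - [[0.1, 0.03, -0.8], [0, 0, 0], 0.5]
    - [[0, 0, -0.8], [0, 0, 0], 0.5]
    - [[0, 0, 0], [0, 0, 0], 0.5]

```text
t: 4.35
eef_pos: [635.0, 156.0, 167.4]
tcp_rot: [3.141, 0.002, -2.851]
ft_force: [1.7, 4.9, 1.7]
opening: 0.609
grip_force: 30.0
```

```bash
python3 - <<'E'
from h import *
import cv2
out=[]
for n in("scene","top"):
    im=read_camera(n);cv2.imwrite(f"pics/{n}2.png",im)
    u,v=proj(n,np.array([620,155,165.]));u,v=int(u),int(v);print(n,u-40,v-50)
    out.append(cv2.resize(im[v-50:v+50,u-40:u+40],None,fx=5,fy=5,interpolation=cv2.INTER_CUBIC))
cv2.imwrite("pics/c2.png",np.hstack(out))
E
```

```text
scene 195 116
top 228 111
```

View pics/c2.png

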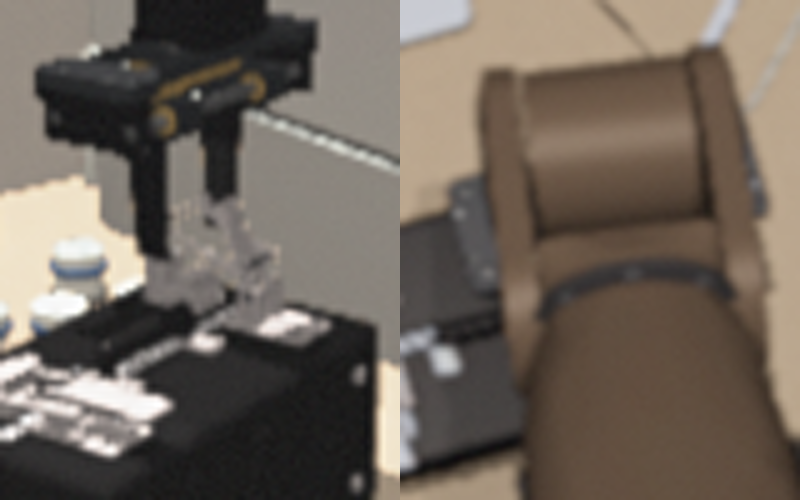

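The loop followed into the grip: lever up at (235,235), bar between the fingers above the keeper. Forces are small, so I'll lower it slowly.

>>> move_arm:
  commands:
    - [[0, 0, -0.4], [0, 0, 0], 0.5]
    - [[0, 0, -0.4], [0, 0, 0], 0.5]
    - [[0, 0, -0.4], [0, 0, 0], 0.5]
    - [[0, 0, -0.4], [0, 0, 0], 0.5]
    - [[0, 0, 0], [0, 0, 0], 0.5]

```text
t: 4.95
eef_pos: [634.4, 155.9, 151.4]
tcp_rot: [3.141, 0.001, -2.851]
ft_force: [-0.0, 5.5, 0.8]
opening: 0.606
grip_force: 30.0
```

>>> move_arm:
  commands:
    - [[0, 0, -0.1], [0, 0, 0], 0.5]
    - [[0, 0, -0.1], [0, 0, 0], 0.5]
    - [[0, 0, 0], [0, 0, 0], 0.5]

```text
t: 5.25
eef_pos: [634.3, 156.0, 149.6]
tcp_rot: [3.14, 0.001, -2.851]
ft_force: [-0.1, 6.6, 1.6]
opening: 0.603
grip_force: 30.0
```

>>> move_arm:
  commands:
    - [[0, 0, -0.1], [0, 0, 0], 0.5]
    - [[0, 0, -0.1], [0, 0, 0], 0.5]
    - [[0, 0, 0], [0, 0, 0], 0.5]

```text
t: 5.55
eef_pos: [634.1, 155.9, 147.5]
tcp_rot: [3.141, 0.0, -2.851]
ft_force: [-0.9, 6.6, 0.8]
opening: 0.61
grip_force: 30.0
```

>>> move_arm:
  commands:
    - [[0, 0, -0.1], [0, 0, 0], 0.5]
    - [[0, 0, 0], [0, 0, 0], 0.5]

```text
t: 5.75
eef_pos: [634.1, 155.9, 146.5]
tcp_rot: [3.141, 0.0, -2.851]
ft_force: [-2.4, 6.1, 1.6]
opening: 0.605
grip_force: 30.0
```

>>> move_arm:
  commands:
    - [[0, 0, -0.1], [0, 0, 0], 0.5]
    - [[0, 0, 0], [0, 0, 0], 0.5]

```text
t: 5.95
eef_pos: [634.0, 155.8, 145.5]
tcp_rot: [3.141, -0.0, -2.851]
ft_force: [-2.0, 5.6, 1.1]
opening: 0.604
grip_force: 30.0
```

>>> move_arm:
  commands:
    - [[0, 0, -0.1], [0, 0, 0], 0.5]
    - [[0, 0, 0], [0, 0, 0], 0.5]

```text
t: 6.15
eef_pos: [633.9, 155.8, 144.5]
tcp_rot: [3.141, -0.0, -2.851]
ft_force: [-1.6, 4.5, 0.8]
opening: 0.603
grip_force: 30.0
```

>>> move_arm:
  commands:
    - [[0, 0, -0.1], [0, 0, 0], 0.5]
    - [[0, 0, 0], [0, 0, 0], 0.5]

```text
t: 6.35
eef_pos: [633.8, 155.8, 143.5]
tcp_rot: [3.141, -0.001, -2.851]
ft_force: [-1.7, 4.6, 1.4]
opening: 0.605
grip_force: 30.0
```

>>> move_arm:
  commands:
    - [[0, 0, -0.1], [0, 0, 0], 0.5]
    - [[0, 0, 0], [0, 0, 0], 0.5]

```text
t: 6.55
eef_pos: [633.8, 155.8, 142.4]
tcp_rot: [3.141, -0.001, -2.851]
ft_force: [-2.6, 4.8, 1.3]
opening: 0.607
grip_force: 30.0
```

>>> move_arm:
  commands:
    - [[0, 0, -0.1], [0, 0, 0], 0.5]
    - [[0, 0, 0], [0, 0, 0], 0.5]

```text
t: 6.75
eef_pos: [633.9, 155.8, 142.0]
tcp_rot: [3.141, -0.0, -2.851]
ft_force: [-3.6, 4.4, 5.1]
opening: 0.602
grip_force: 30.0
```

Contact at TCP z ≈142, about 4 N, presumably the lip. I'll slide +x lightly.

>>> move_arm:
  commands:
    - [[0.05, 0.015, 0], [0, 0, 0], 0.5]
    - [[0.05, 0.015, 0], [0, 0, 0], 0.5]
    - [[0, 0, 0], [0, 0, 0], 0.5]

```text
t: 7.05
eef_pos: [634.1, 155.9, 141.8]
tcp_rot: [3.141, -0.002, -2.851]
ft_force: [-7.1, 3.2, 6.1]
opening: 0.605
grip_force: 30.0
```

>>> move_arm:
  commands:
    - [[0.05, 0.015, 0], [0, 0, 0], 0.5]
    - [[0.05, 0.015, 0], [0, 0, 0], 0.5]
    - [[0, 0, 0], [0, 0, 0], 0.5]

```text
t: 7.35
eef_pos: [634.2, 156.0, 141.8]
tcp_rot: [3.14, -0.004, -2.851]
ft_force: [-11.4, 1.8, 8.1]
opening: 0.604
grip_force: 30.0
```

>>> move_arm:
  commands:
    - [[0.05, 0.015, 0], [0, 0, 0], 0.5]
    - [[0.05, 0.015, 0], [0, 0, 0], 0.5]
    - [[0, 0, 0], [0, 0, 0], 0.5]

```text
t: 7.65
eef_pos: [634.4, 156.0, 141.7]
tcp_rot: [3.14, -0.006, -2.851]
ft_force: [-16.4, -0.2, 10.2]
opening: 0.605
grip_force: 30.0
```

>>> move_arm:
  commands:
    - [[-0.15, -0.045, 0], [0, 0, 0], 0.5]
    - [[-0.1, -0.03, 0], [0, 0, 0], 0.5]
    - [[0, 0, 0], [0, 0, 0], 0.5]

```text
t: 7.95
eef_pos: [634.0, 155.9, 141.9]
tcp_rot: [3.141, -0.001, -2.851]
ft_force: [-5.2, 4.4, 5.6]
opening: 0.606
grip_force: 30.0
```

```bash
python3 - <<'E'
from h import *
import cv2
exec(open("m.py").read().split("for nm")[0])
im=read_camera("scene");cv2.imwrite("pics/scene3.png",im)
u0,v0=205,145
def W(x,y,z): 
    p=R@(np.array([x,y-85]))+c;return np.r_[p,z+130]
for x,y,z in((37,0,28),(51.5,12,28),(51.5,-12,28),(37,12,28),(28.5,12,22),(14,12,22),(14,-12,22),(30,28,15),(30,30,25),(-30.8,-1.9,91)):
    print((x,y,z),(proj("scene",W(x,y,z))-[u0,v0]+.5)*10)
print(state()["eef_pos"],state()["ft_force"],(proj("scene",state()["eef_pos"])-[u0,v0]+.5)*10)
a=np.hstack([cv2.resize(cv2.imread(f"pics/{f}.png")[v0:v0+60,u0:u0+60 if f=="scene3" else u0+20],None,fx=10,fy=10,interpolation=cv2.INTER_CUBIC) for f in("scene3",)])
cv2.imwrite("pics/c3.png",a)
E
```

```text
247.48562683074675 150.79549926570675
yaw [16.7 16.4]
centre [579.8 228.9]
(37, 0, 28) [259.5 222.1]
(51.5, 12, 28) [195.8 223.9]
(51.5, -12, 28) [245.4 200.7]
(37, 12, 28) [234.7 234. ]
(28.5, 12, 22) [258.1 259.1]
(14, 12, 22) [297.7 269.4]
(14, -12, 22) [346.4 245.2]
(30, 28, 15) [221.  296.8]
(30, 30, 25) [216.  266.8]
(-30.8, -1.9, 91) [451.5  59.1]
[634.  155.9 141.9] [-5.5  4.5  5.3] [277.3 276.3]
```

View pics/c3.png

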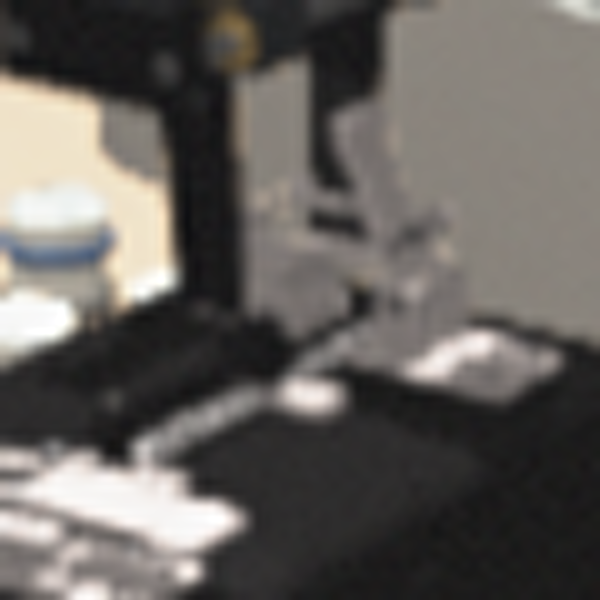

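The close-up shows the lever up at (365,150) and the near finger down at (205,300). The bar-to-keeper relation is hidden. I'll check the keeper's setting in the initial images with nominal edge points overlaid.

```bash
python3 - <<'E'
from h import *
import cv2
exec(open("m.py").read().split("for nm")[0])
def W(x,y,z): 
    p=R@(np.array([x,y-85]))+c;return np.r_[p,z+130]
o=[]
for n,f,u0,v0,w,h in(("scene","scene0",212,150,40,40),("top","top0",256,143,40,40)):
    im=cv2.imread(f"pics/{f}.png")[v0:v0+h,u0:u0+w];a=cv2.resize(im,None,fx=10,fy=10,interpolation=cv2.INTER_CUBIC)
    for x,z,col in((51.5,28,(0,0,255)),(37,28,(0,255,0)),(28.5,22,(255,0,0)),(14,22,(0,255,255))):
        for y in(12,-12):
            p=(proj(n,W(x,y,z))-[u0,v0]+.5)*10;cv2.circle(a,tuple(map(int,p)),3,col,-1)
    o.append(a)
cv2.imwrite("pics/c4.png",np.hstack(o))
# brightness profile along latch x at y=0, top view, z=25
g=cv2.imread("pics/top0.png",0).astype(np.float32)
for y in(-7,0,7):
  xs=np.arange(4,66,2.);P=np.array([proj("top",W(x,y,26)) for x in xs],np.float32)
  print(y,list(zip(xs.astype(int),cv2.remap(g,P[:,0][None],P[:,1][None],1)[0].astype(int))))
E
```

```text
247.48562683074675 150.79549926570675
yaw [16.7 16.4]
centre [579.8 228.9]
-7 [(np.int64(4), np.int64(119)), (np.int64(6), np.int64(125)), (np.int64(8), np.int64(136)), (np.int64(10), np.int64(151)), (np.int64(12), np.int64(157)), (np.int64(14), np.int64(159)), (np.int64(16), np.int64(159)), (np.int64(18), np.int64(166)), (np.int64(20), np.int64(181)), (np.int64(22), np.int64(190)), (np.int64(24), np.int64(197)), (np.int64(26), np.int64(196)), (np.int64(28), np.int64(196)), (np.int64(30), np.int64(194)), (np.int64(32), np.int64(189)), (np.int64(34), np.int64(182)), (np.int64(36), np.int64(168)), (np.int64(38), np.int64(157)), (np.int64(40), np.int64(151)), (np.int64(42), np.int64(164)), (np.int64(44), np.int64(181)), (np.int64(46), np.int64(190)), (np.int64(48), np.int64(195)), (np.int64(50), np.int64(195)), (np.int64(52), np.int64(191)), (np.int64(54), np.int64(179)), (np.int64(56), np.int64(152)), (np.int64(58), np.int64(122)), (np.int64(60), np.int64(88)), (np.int64(62), np.int64(71)), (np.int64(64), np.int64(61))]
0 [(np.int64(4), np.int64(127)), (np.int64(6), np.int64(133)), (np
[... 1149 characters left out ...]
(20), np.int64(182)), (np.int64(22), np.int64(193)), (np.int64(24), np.int64(200)), (np.int64(26), np.int64(201)), (np.int64(28), np.int64(201)), (np.int64(30), np.int64(199)), (np.int64(32), np.int64(198)), (np.int64(34), np.int64(195)), (np.int64(36), np.int64(188)), (np.int64(38), np.int64(179)), (np.int64(40), np.int64(170)), (np.int64(42), np.int64(172)), (np.int64(44), np.int64(184)), (np.int64(46), np.int64(193)), (np.int64(48), np.int64(201)), (np.int64(50), np.int64(200)), (np.int64(52), np.int64(194)), (np.int64(54), np.int64(185)), (np.int64(56), np.int64(158)), (np.int64(58), np.int64(127)), (np.int64(60), np.int64(92)), (np.int64(62), np.int64(69)), (np.int64(64), np.int64(62))]
```

View pics/c4.png

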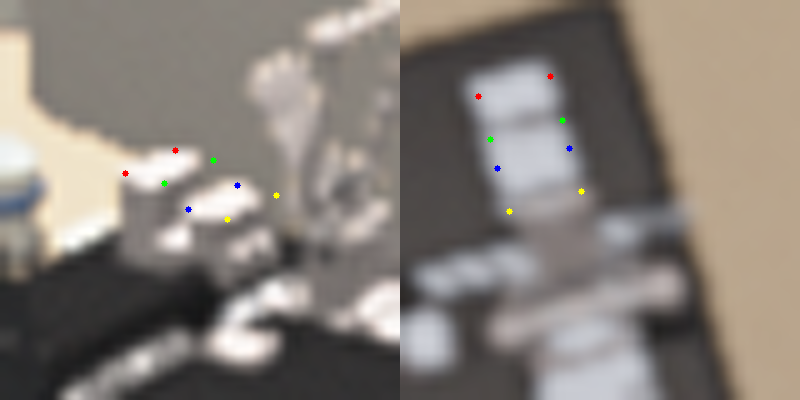

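```bash
python3 - <<'E'
from h import *
exec(open("m.py").read().split("for nm")[0])
t=lambda u,v:((u-400)/10+256-.45,v/10+143-.45)
s=lambda u,v:(u/10+212-.45,v/10+150-.45)
for nm,p,q in(("guard far +y",(466,84),(125,174)),("guard far -y",(550,64),(190,150)),("guard near +y",(484,128),(155,190)),("lip near +y",(505,208),(222,221)),("lip near -y",(578,186),(258,188)),("lip far +y",(488,140),(186,212))):
    P,e=tri(t(*p),s(*q));print(nm,L(P),e) if 0 else print(nm,np.r_[R.T@(P[:2]-c)+[0,85],P[2]-130],e)
E
```

```text
247.48562683074675 150.79549926570675
yaw [16.7 16.4]
centre [579.8 228.9]
guard far +y [54.1 13.  27.8] 5.245630352796992
guard far -y [ 52.6 -15.1  27.2] 6.981030794511701
guard near +y [41.  12.3 25.2] 1.1588409726728806
lip near +y [15.2 12.9 21.4] 0.006141483927948132
lip near -y [ 17.1 -10.4  23.8] 3.7058674754707543
lip far +y [35.2 10.1 19.2] 7.355208217623356
```

>>> move_arm:
  commands:
    - [[0, 0, 0.3], [0, 0, 0], 0.5]
    - [[0, 0, 0.2], [0, 0, 0], 0.5]
    - [[0, 0, 0], [0, 0, 0], 0.5]

```text
t: 8.3
eef_pos: [634.4, 156.0, 146.7]
tcp_rot: [3.141, -0.0, -2.851]
ft_force: [-2.2, 6.1, 0.5]
opening: 0.607
grip_force: 30.0
```

>>> move_arm:
  commands:
    - [[0.1, 0.03, 0], [0, 0, 0], 0.5]
    - [[0.1, 0.03, 0], [0, 0, 0], 0.5]
    - [[0, 0, 0], [0, 0, 0], 0.5]

```text
t: 8.6
eef_pos: [636.1, 156.6, 146.3]
tcp_rot: [3.14, -0.001, -2.851]
ft_force: [-2.9, 5.7, 0.5]
opening: 0.609
grip_force: 30.0
```

>>> move_arm:
  commands:
    - [[0.1, 0.03, 0], [0, 0, 0], 0.5]
    - [[0.1, 0.03, 0], [0, 0, 0], 0.5]
    - [[0, 0, 0], [0, 0, 0], 0.5]

```text
t: 8.9
eef_pos: [638.1, 157.1, 146.3]
tcp_rot: [3.14, -0.002, -2.851]
ft_force: [-3.8, 5.2, 1.0]
opening: 0.604
grip_force: 30.0
```

>>> move_arm:
  commands:
    - [[0.1, 0.03, 0], [0, 0, 0], 0.5]
    - [[0.1, 0.03, 0], [0, 0, 0], 0.5]
    - [[0, 0, 0], [0, 0, 0], 0.5]

```text
t: 9.2
eef_pos: [639.1, 157.5, 145.9]
tcp_rot: [3.14, -0.004, -2.851]
ft_force: [-7.8, 3.1, 0.8]
opening: 0.606
grip_force: 30.0
```

Free at this height until a stop at TCP x≈639. That suggests the guard face (keeper about +2.6), putting the groove centre near TCP x≈637.7. Back off and descend there.

>>> move_arm:
  commands:
    - [[-0.2, -0.06, 0], [0, 0, 0], 0.5]
    - [[0, 0, -0.2], [0, 0, 0], 0.5]
    - [[0, 0, 0], [0, 0, 0], 0.5]

```text
t: 9.5
eef_pos: [638.0, 157.1, 144.2]
tcp_rot: [3.14, -0.001, -2.851]
ft_force: [-4.0, 4.5, 1.0]
opening: 0.604
grip_force: 30.0
```

>>> move_arm:
  commands:
    - [[0, 0, -0.1], [0, 0, 0], 0.5]
    - [[0, 0, -0.1], [0, 0, 0], 0.5]
    - [[0, 0, 0], [0, 0, 0], 0.5]

```text
t: 9.8
eef_pos: [638.1, 157.2, 142.6]
tcp_rot: [3.14, -0.001, -2.851]
ft_force: [-3.3, 5.5, 2.7]
opening: 0.604
grip_force: 30.0
```

>>> move_arm:
  commands:
    - [[0, 0, -0.1], [0, 0, 0], 0.5]
    - [[0, 0, 0], [0, 0, 0], 0.5]

```text
t: 10.0
eef_pos: [638.2, 157.2, 142.4]
tcp_rot: [3.141, -0.0, -2.851]
ft_force: [-5.0, 4.6, 8.6]
opening: 0.607
grip_force: 30.0
```

```bash
python3 - <<'E'
from h import *
import cv2
exec(open("m.py").read().split("for nm")[0])
im=read_camera("scene");cv2.imwrite("pics/scene5.png",im)
u0,v0,k=215,148,16
t=state()["eef_pos"]
a=cv2.resize(im[v0:v0+36,u0:u0+46],None,fx=k,fy=k,interpolation=cv2.INTER_CUBIC)
a=cv2.convertScaleAbs(a,alpha=1.5)
for y,col in((27,(0,0,255)),(0,(0,255,0))):
  for z in(0,5,10,15,20):
    P=t+np.r_[R@[0,y],z];p=(proj("scene",P)-[u0,v0]+.5)*k;cv2.circle(a,tuple(map(int,p)),3,col,-1)
cv2.imwrite("pics/c5.png",a)
E
```

```text
247.48562683074675 150.79549926570675
yaw [16.7 16.4]
centre [579.8 228.9]
```

View pics/c5.png

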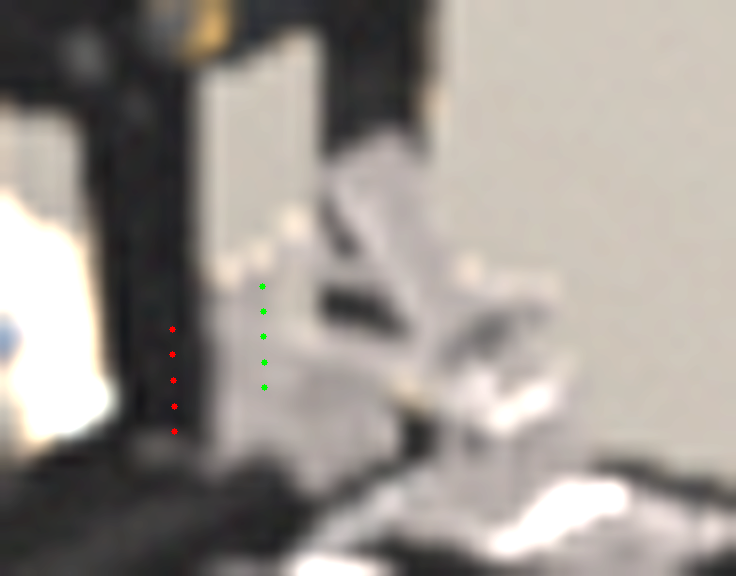

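The bar/keeper relation is still ambiguous in the picture. I'll use the moment reading, in contact versus free, to see where the contact acts.

```bash
python3 -c "
from cell import *
s=state();print(s['eef_pos'],s['ft_force'],s['moment'])"
```

```text
[638.16600097 157.22012128 142.37130375] [-5.87533134  4.0416178   8.50427052] [0.90705003 1.12525891 0.04219056]
```

>>> move_arm:
  commands:
    - [[0, 0, 0.3], [0, 0, 0], 0.5]
    - [[0, 0, 0], [0, 0, 0], 0.5]

```text
t: 10.25
eef_pos: [638.1, 157.2, 144.8]
tcp_rot: [3.14, -0.001, -2.851]
ft_force: [-3.7, 4.6, 0.2]
opening: 0.61
grip_force: 30.0
```

```bash
python3 -c "
from cell import *
s=state();print(s['eef_pos'],s['ft_force'],s['moment'])"
```

```text
[638.1236793  157.19586952 144.79448482] [-3.65761383  4.60172644  0.19562564] [0.98251738 0.70078187 0.06886027]
```

The contact is central, so it's the bar on the keeper and not one finger on the handle. Probe further in +x, a little higher.

>>> move_arm:
  commands:
    - [[0, 0, 0.2], [0, 0, 0], 0.5]
    - [[0, 0, 0.2], [0, 0, 0], 0.5]
    - [[0.1, 0.03, 0], [0, 0, 0], 0.5]
    - [[0.1, 0.03, 0], [0, 0, 0], 0.5]
    - [[0, 0, 0], [0, 0, 0], 0.5]

```text
t: 10.75
eef_pos: [639.0, 157.5, 147.8]
tcp_rot: [3.14, -0.004, -2.851]
ft_force: [-7.0, 3.5, -0.4]
opening: 0.604
grip_force: 30.0
```

>>> move_arm:
  commands:
    - [[0.1, 0.03, 0], [0, 0, 0], 0.5]
    - [[0.1, 0.03, 0], [0, 0, 0], 0.5]
    - [[0, 0, 0], [0, 0, 0], 0.5]

```text
t: 11.05
eef_pos: [640.1, 157.8, 147.4]
tcp_rot: [3.14, -0.007, -2.851]
ft_force: [-11.8, 1.3, -0.2]
opening: 0.603
grip_force: 30.0
```

A ~4.5 N/mm horizontal pull means the loop is at full reach here. The bar sits higher in the pads (about 18 mm above the tips), so the flat contact at z 142 is the guard's top. The groove therefore lies toward −x, so go back and feel there.

>>> move_arm:
  commands:
    - [[-0.4, -0.12, 0], [0, 0, 0], 0.5]
    - [[-0.5, -0.15, 0], [0, 0, 0], 0.5]
    - [[-0.1, -0.03, -0.2], [0, 0, 0], 0.5]
    - [[0, 0, 0], [0, 0, 0], 0.5]

```text
t: 11.45
eef_pos: [632.8, 155.6, 146.7]
tcp_rot: [3.141, 0.001, -2.851]
ft_force: [-0.8, 6.7, 1.2]
opening: 0.606
grip_force: 30.0
```

>>> move_arm:
  commands:
    - [[0, 0, -0.15], [0, 0, 0], 0.5]
    - [[0, 0, -0.15], [0, 0, 0], 0.5]
    - [[0, 0, 0], [0, 0, 0], 0.5]

```text
t: 11.75
eef_pos: [632.7, 155.5, 143.5]
tcp_rot: [3.141, 0.0, -2.851]
ft_force: [-0.5, 6.8, 1.0]
opening: 0.607
grip_force: 30.0
```

>>> move_arm:
  commands:
    - [[0, 0, -0.1], [0, 0, 0], 0.5]
    - [[0, 0, -0.1], [0, 0, 0], 0.5]
    - [[0, 0, 0], [0, 0, 0], 0.5]

```text
t: 12.05
eef_pos: [632.5, 155.3, 141.5]
tcp_rot: [3.141, -0.0, -2.851]
ft_force: [-0.5, 4.9, 1.5]
opening: 0.609
grip_force: 30.0
```

>>> move_arm:
  commands:
    - [[-0.1, -0.03, 0], [0, 0, 0], 0.5]
    - [[0, 0, 0], [0, 0, 0], 0.5]

```text
t: 12.25
eef_pos: [631.9, 155.1, 141.8]
tcp_rot: [3.141, 0.001, -2.851]
ft_force: [1.0, 5.1, 0.5]
opening: 0.607
grip_force: 30.0
```

>>> move_arm:
  commands:
    - [[-0.1, -0.03, 0], [0, 0, 0], 0.5]
    - [[0, 0, 0], [0, 0, 0], 0.5]

```text
t: 12.45
eef_pos: [631.0, 154.8, 141.8]
tcp_rot: [3.141, 0.001, -2.851]
ft_force: [0.6, 4.8, 0.8]
opening: 0.604
grip_force: 30.0
```

The guard's edge is at about TCP x 635, so the groove centre is near 631. Descend here, stepwise.

>>> move_arm:
  commands:
    - [[0, 0, -0.1], [0, 0, 0], 0.5]
    - [[0, 0, -0.1], [0, 0, 0], 0.5]
    - [[0, 0, 0], [0, 0, 0], 0.5]

```text
t: 12.75
eef_pos: [630.4, 154.9, 139.5]
tcp_rot: [3.14, -0.0, -2.851]
ft_force: [-2.8, 6.9, 0.6]
opening: 0.604
grip_force: 30.0
```

>>> move_arm:
  commands:
    - [[0, 0, -0.1], [0, 0, 0], 0.5]
    - [[0, 0, -0.1], [0, 0, 0], 0.5]
    - [[0, 0, 0], [0, 0, 0], 0.5]

```text
t: 13.05
eef_pos: [630.0, 154.8, 137.3]
tcp_rot: [3.14, -0.001, -2.851]
ft_force: [-3.1, 6.2, 1.9]
opening: 0.6
grip_force: 30.0
```

>>> move_arm:
  commands:
    - [[0, 0, -0.1], [0, 0, 0], 0.5]
    - [[0, 0, 0], [0, 0, 0], 0.5]

```text
t: 13.25
eef_pos: [630.0, 154.7, 136.3]
tcp_rot: [3.141, -0.001, -2.851]
ft_force: [-5.0, 6.1, 2.2]
opening: 0.595
grip_force: 30.1
```

>>> move_arm:
  commands:
    - [[-0.1, -0.03, 0], [0, 0, 0], 0.5]
    - [[0, 0, -0.1], [0, 0, 0], 0.5]
    - [[0, 0, 0], [0, 0, 0], 0.5]

```text
t: 13.55
eef_pos: [629.3, 154.4, 135.4]
tcp_rot: [3.141, -0.001, -2.851]
ft_force: [-2.1, 6.4, 1.4]
opening: 0.595
grip_force: 29.8
```

>>> move_arm:
  commands:
    - [[0, 0, -0.1], [0, 0, 0], 0.5]
    - [[0, 0, 0], [0, 0, 0], 0.5]

```text
t: 13.75
eef_pos: [628.2, 154.1, 134.1]
tcp_rot: [3.14, -0.004, -2.851]
ft_force: [-14.7, 7.3, 2.3]
opening: 0.569
grip_force: 33.1
```

The opening is falling and Fx jumped: the balls are near the +x edge of the pads and squeezing out. The bar is already below lip level in the groove mouth, so I'll let go gently and let it drop.

>>> move_arm:
  commands:
    - [[0, 0, 0], [0, 0, 0], 0.67]
    - [[0, 0, 0], [0, 0, 0], 0.67]
    - [[0, 0, 0], [0, 0, 0], 0.67]
    - [[0, 0, 0], [0, 0, 0], 0.67]

```text
t: 14.15
eef_pos: [630.0, 153.6, 134.7]
tcp_rot: [-3.141, 0.001, -2.851]
ft_force: [-0.2, 0.2, -0.7]
opening: 0.668
grip_force: 0.2
```

>>> move_arm:
  commands:
    - [[0, 0, 1], [0, 0, 0], 0.67]
    - [[0, 0, 2], [0, 0, 0], 0.67]
    - [[0, 0, 4], [0, 0, 0], 0.8]
    - [[0, 0, 5], [0, 0, 0], 0.8]
    - [[0, 0, 5], [0, 0, 0], 0.8]
    - [[-2, 4, 0], [0, 0, 0], 0.8]
    - [[-2, 4, 0], [0, 0, 0], 0.8]
    - [[-2, 4, 0], [0, 0, 0], 0.8]
    - [[-2, 4, 0], [0, 0, 0], 0.8]
    - [[-2, 4, 0], [0, 0, 0], 0.8]

```text
t: 15.15
eef_pos: [528.9, 355.1, 305.8]
tcp_rot: [3.141, 0.002, -2.851]
ft_force: [0.4, -0.7, 0.6]
opening: 0.794
grip_force: 0.0
```

```bash
python3 - <<'E'
from h import *
import cv2
o=[]
for n,u0,v0,w,h in(("scene",212,140,45,50),("top",246,136,45,50)):
    im=read_camera(n);cv2.imwrite(f"pics/{n}6.png",im)
    o.append(cv2.resize(im[v0:v0+h,u0:u0+w],None,fx=8.8,fy=12 if 0 else 8.8,interpolation=cv2.INTER_CUBIC))
cv2.imwrite("pics/c6.png",np.hstack(o));print(state()["eef_pos"])
E
```

```text
[527.34578442 357.74268813 305.68210429]
```

View pics/c6.png

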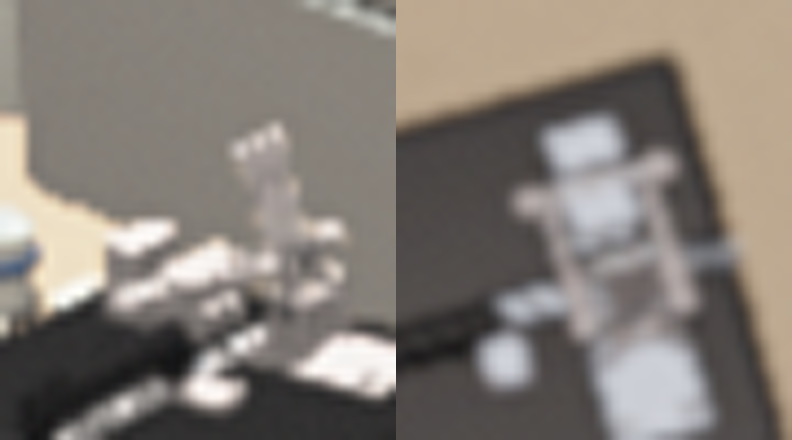

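The loop lies forward over the keeper with the lever up. The bar's +y ball is at (525,203) in the top panel and low at (130,298) in the scene panel. Triangulate to confirm it is down.

```bash
python3 - <<'E'
from h import *
exec(open("m.py").read().split("for nm")[0])
t=lambda u,v:((u-396)/8.8+246-.44,v/8.8+136-.44)
s=lambda u,v:(u/8.8+212-.44,v/8.8+140-.44)
P,e=tri(t(525,203),s(130,298));print("ball+y",np.r_[R.T@(P[:2]-c)+[0,85],P[2]-130],e)
for p in((525,203),(665,162),(594,183)):
  for z in(13.5,25):
    P=plane("top",*t(*p),130+z);print(p,z,R.T@(P[:2]-c)+[0,85])
# lever tip
P,e=tri(t(655,392),s(258,140));print("lever tip?",np.r_[R.T@(P[:2]-c)+[0,85],P[2]-130],e)
def W(x,y,z): return np.r_[R@np.array([x,y-85])+c,z+130]
s0=np.array([0,0])
for x,y,z in((34,27,13.5),(34,27,25),(34,27,31)):print((x,y,z),(proj("scene",W(x,y,z))-[212,140]+.44)*8.8)
for th in(1.6,1.8,2.0,2.2):print("tip",th,(proj("scene",W(-22-56*np.cos(th),0,20+56*np.sin(th)))-[212,140]+.44)*8.8,(proj("top",W(-22-56*np.cos(th),0,20+56*np.sin(th)))-[246,136]+.44)*8.8+[396,0])
print("ex",R[:,0],"hinge",W(-22,0,20))
E
```

```text
247.48562683074675 150.79549926570675
yaw [16.7 16.4]
centre [579.8 228.9]
ball+y [34.5 25.9 15.8] 3.01550329847713
(525, 203) 13.5 [36.1 26.7]
(525, 203) 25 [34.4 27. ]
(665, 162) 13.5 [ 37.1 -26.9]
(665, 162) 25 [ 35.4 -26.2]
(594, 183) 13.5 [36.5  0.3]
(594, 183) 25 [34.8  0.8]
lever tip? [-34.3  13.2  80.1] 37.50945969225121
(34, 27, 13.5) [124.8 305.4]
(34, 27, 25) [123.9 273. ]
(34, 27, 31) [123.5 256. ]
tip 1.6 [305.2 135.7] [639.  310.9]
tip 1.8 [277.2 133.4] [630.5 281.1]
tip 2.0 [250.9 137.9] [622.3 253.6]
tip 2.2 [227.2 148.7] [614.8 229.6]
ex [1.  0.3] hinge [583.  141.2 150. ]
```

The ball triangulates to latch z≈15.8, x≈35, so the bar is in the groove. The lever is up at ≈1.93 rad, and the bar has been let go for over 1 s. Next, press the lever with closed fingers, starting on its +x side.

>>> move_arm:
  commands:
    - [[2, -4, 0], [0, 0, 0], 0]
    - [[2, -4, 0], [0, 0, 0], 0]
    - [[2, -4, 0], [0, 0, 0], 0]
    - [[2, -4, 0], [0, 0, 0], 0]
    - [[2, -4, 0], [0, 0, 0], 0]
    - [[0, 0, 0], [0, 0, 0], 0]
    - [[0, 0, 0], [0, 0, 0], 0]

```text
t: 15.95
eef_pos: [630.1, 152.3, 305.1]
tcp_rot: [3.142, 0.0, -2.854]
ft_force: [-0.0, -0.2, -0.1]
opening: 0.267
grip_force: 0.0
```

>>> move_arm:
  commands:
    - [[0, 0.25, -4], [0, 0, 0], 0]
    - [[0, 0, -4], [0, 0, 0], 0]
    - [[0, 0, -3], [0, 0, 0], 0]
    - [[0, 0, -1.3], [0, 0, 0], 0]
    - [[0, 0, 0], [0, 0, 0], 0]
    - [[0, 0, 0], [0, 0, 0], 0]

```text
t: 16.55
eef_pos: [630.2, 156.9, 183.2]
tcp_rot: [-3.141, 0.002, -2.85]
ft_force: [0.5, -0.1, 1.3]
opening: 0.003
grip_force: 0.0
```

>>> move_arm:
  commands:
    - [[-0.75, -0.38, 0.3], [0, 0, 0], 0]
    - [[-0.75, -0.22, 0.4], [0, 0, 0], 0]
    - [[0, 0, 0], [0, 0, 0], 0]

```text
t: 16.85
eef_pos: [614.2, 150.0, 190.5]
tcp_rot: [-3.141, 0.002, -2.851]
ft_force: [0.1, 0.2, -0.3]
opening: 0.001
grip_force: 0.0
```

>>> move_arm:
  commands:
    - [[-0.6, -0.18, 0], [0, 0, 0], 0]
    - [[-0.6, -0.18, 0.1], [0, 0, 0], 0]
    - [[-0.6, -0.18, 0.1], [0, 0, 0], 0]
    - [[0, 0, 0], [0, 0, 0], 0]

```text
t: 17.25
eef_pos: [596.4, 144.7, 190.9]
tcp_rot: [-3.141, 0.001, -2.851]
ft_force: [3.4, -0.3, -0.2]
opening: 0.004
grip_force: 1.7
```

>>> move_arm:
  commands:
    - [[-0.54, -0.16, 0.24], [0, 0, 0], 0]
    - [[-0.54, -0.16, 0.24], [0, 0, 0], 0]
    - [[0, 0, 0], [0, 0, 0], 0]

```text
t: 17.55
eef_pos: [586.3, 141.8, 195.8]
tcp_rot: [3.142, 0.002, -2.851]
ft_force: [4.9, 2.1, 0.1]
opening: 0.001
grip_force: 2.6
```

>>> move_arm:
  commands:
    - [[-0.42, -0.13, -0.12], [0, 0, 0], 0]
    - [[-0.42, -0.12, -0.12], [0, 0, 0], 0]
    - [[0, 0, 0], [0, 0, 0], 0]

```text
t: 17.85
eef_pos: [578.3, 139.3, 193.5]
tcp_rot: [-3.141, 0.003, -2.851]
ft_force: [6.2, 0.9, 1.4]
opening: 0.006
grip_force: 3.1
```

>>> move_arm:
  commands:
    - [[-0.4, -0.12, -0.2], [0, 0, 0], 0]
    - [[-0.4, -0.12, -0.22], [0, 0, 0], 0]
    - [[0, 0, 0], [0, 0, 0], 0]

```text
t: 18.15
eef_pos: [570.3, 136.9, 189.4]
tcp_rot: [-3.141, 0.003, -2.851]
ft_force: [5.3, 2.5, 2.0]
opening: 0.004
grip_force: 3.0
```

>>> move_arm:
  commands:
    - [[-0.41, -0.12, -0.3], [0, 0, 0], 0]
    - [[-0.41, -0.12, -0.3], [0, 0, 0], 0]
    - [[0, 0, 0], [0, 0, 0], 0]

```text
t: 18.45
eef_pos: [561.9, 134.4, 183.1]
tcp_rot: [-3.141, 0.002, -2.851]
ft_force: [4.1, 0.9, 1.5]
opening: 0.002
grip_force: 2.2
```

>>> move_arm:
  commands:
    - [[-0.29, -0.09, -0.35], [0, 0, 0], 0]
    - [[-0.29, -0.09, -0.35], [0, 0, 0], 0]
    - [[0, 0, 0], [0, 0, 0], 0]

```text
t: 18.75
eef_pos: [555.4, 132.5, 175.7]
tcp_rot: [3.142, 0.0, -2.851]
ft_force: [2.6, 0.7, 0.9]
opening: 0.004
grip_force: 1.1
```

>>> move_arm:
  commands:
    - [[-0.17, -0.05, -0.3], [0, 0, 0], 0]
    - [[-0.17, -0.05, -0.3], [0, 0, 0], 0]
    - [[0, 0, 0], [0, 0, 0], 0]

```text
t: 19.05
eef_pos: [551.4, 131.4, 169.2]
tcp_rot: [3.141, -0.002, -2.851]
ft_force: [1.2, -0.1, 0.5]
opening: 0.003
grip_force: 0.3
```

>>> move_arm:
  commands:
    - [[-0.12, -0.04, -0.3], [0, 0, 0], 0]
    - [[-0.12, -0.04, -0.3], [0, 0, 0], 0]
    - [[0, 0, 0], [0, 0, 0], 0]

```text
t: 19.35
eef_pos: [549.0, 130.6, 163.2]
tcp_rot: [3.141, -0.002, -2.851]
ft_force: [0.3, -0.1, 0.0]
opening: 0.005
grip_force: 0.0
```

>>> move_arm:
  commands:
    - [[-0.05, -0.02, -0.2], [0, 0, 0], 0]
    - [[-0.05, -0.02, -0.2], [0, 0, 0], 0]
    - [[0, 0, 0], [0, 0, 0], 0]

```text
t: 19.65
eef_pos: [548.5, 130.3, 159.5]
tcp_rot: [3.141, -0.001, -2.851]
ft_force: [0.1, -0.5, -0.1]
opening: 0.002
grip_force: 0.0
```

```bash
python3 - <<'E'
from h import *
import cv2
for n in("scene","top"):cv2.imwrite(f"pics/{n}7.png",read_camera(n))
s=state();print(s["eef_pos"],s["ft_force"])
E
```

```text
[548.66958615 130.35489077 159.80458567] [-0.46355421  0.73740371 -0.40093532]
```

>>> move_arm:
  commands:
    - [[0, 0, -0.2], [0, 0, 0], 0]
    - [[0, 0, 0], [0, 0, 0], 0]

```text
t: 19.95
eef_pos: [548.7, 130.3, 157.7]
tcp_rot: [3.141, -0.0, -2.851]
ft_force: [0.1, -0.6, -0.1]
opening: 0.004
grip_force: 0.0
```

>>> move_arm:
  commands:
    - [[0, 0, -0.15], [0, 0, 0], 0]
    - [[0, 0, 0], [0, 0, 0], 0]

```text
t: 20.15
eef_pos: [548.6, 130.4, 156.2]
tcp_rot: [3.141, -0.0, -2.851]
ft_force: [-0.3, -0.2, -0.5]
opening: 0.006
grip_force: 0.0
```

>>> move_arm:
  commands:
    - [[0, 0, -0.15], [0, 0, 0], 0]
    - [[0, 0, 0], [0, 0, 0], 0]

```text
t: 20.35
eef_pos: [548.8, 130.4, 155.3]
tcp_rot: [-3.142, 0.001, -2.851]
ft_force: [-2.0, -1.1, 4.4]
opening: 0.005
grip_force: 2.3
```

>>> move_arm:
  commands:
    - [[0, 0, 1], [0, 0, 0], 0]
    - [[0, 0, 4], [0, 0, 0], 0]
    - [[0, 0, 5], [0, 0, 0], 0]
    - [[0, 0, 5], [0, 0, 0], 0]
    - [[-2, 4, 0], [0, 0, 0], 0]
    - [[-2, 4, 0], [0, 0, 0], 0]
    - [[-2, 4, 0], [0, 0, 0], 0]
    - [[-2, 4, 0], [0, 0, 0], 0]
    - [[-2, 4, 0], [0, 0, 0], 0]

```text
t: 21.25
eef_pos: [447.6, 331.7, 305.7]
tcp_rot: [3.141, 0.001, -2.851]
ft_force: [0.9, 0.5, -0.2]
opening: 0.009
grip_force: 0.0
```

```bash
cat >p.py <<'E'
from h import *
import cv2,contextlib,io,sys
with contextlib.redirect_stdout(io.StringIO()): exec(open("m.py").read().split("for nm")[0])
def W(x,y,z): return np.r_[R@np.array([x,y-85])+c,z+130]
k=sys.argv[1]
for n in("scene","top"):cv2.imwrite(f"pics/{n}{k}.png",read_camera(n))
for f in("top0","top6","top"+k):
    g=cv2.imread(f"pics/{f}.png",0).astype(np.float32)
    for y in(-26,-18,18,26,0):
        xs=np.arange(-84,60,6.);P=np.array([proj("top",W(x,y,16)) for x in xs],np.float32)
        print(f,y,"x-84..",*cv2.remap(g,P[:,0][None],P[:,1][None],1)[0].astype(int))
E
python3 p.py 8
```

```text
top0 -26 x-84.. 49 30 67 74 74 72 71 63 40 73 160 150 93 110 138 85 73 73 71 72 71 69 67 67
top0 -18 x-84.. 54 38 67 75 111 128 133 129 108 106 155 151 122 135 160 105 88 75 80 74 74 67 75 69
top0 18 x-84.. 46 31 69 76 109 136 147 124 104 108 158 143 119 146 166 99 69 81 74 82 76 74 68 75
top0 26 x-84.. 34 34 68 75 74 72 72 68 69 84 135 119 73 135 169 97 72 73 73 73 71 70 68 68
top0 0 x-84.. 46 31 67 80 157 201 202 192 177 197 179 150 108 120 122 128 159 163 197 201 189 160 197 197
top6 -26 x-84.. 52 32 69 77 75 74 73 73 72 71 68 89 99 107 131 100 82 85 74 112 166 110 70 69
top6 -18 x-84.. 57 38 69 78 115 131 136 138 132 110 90 133 167 165 165 160 146 149 147 148 168 96 76 71
top6 18 x-84.. 46 34 72 78 112 139 151 145 154 132 117 135 168 165 165 147 137 145 140 156 157 92 71 79
top6 26 x-84.. 35 34 71 77 77 75 75 72 73 72 70 75 82 140 171 100 79 77 80 116 161 108 70 70
top6 0 x-84.. 48 33 69 82 160 206 206 206 206 202 167 135 106 105 114 158 131 166 202 203 183 161 202 201
top8 -26 x-84.. 51 30 68 76 74 73 71 73 88 89 83 88 77 108 132 88 77 78 80 150 132 73 68 67
top8 -18 x-84.. 54 38 84 83 108 127 130 134 159 171 168 174 165 161 162 136 144 139 146 161 130 67 76 70
top8 18 x-84.. 46 35 70 77 108 136 145 131 162 165 171 167 156 166 159 149 145 144 137 172 122 74 69 76
top8 26 x-84.. 33 34 70 77 75 74 73 72 82 79 82 79 79 137 169 99 84 74 96 161 132 72 69 68
top8 0 x-84.. 44 122 199 204 204 203 203 203 204 203 180 188 201 198 163 94 109 165 199 201 186 161 199 198
```

The top profile shows the bar drawn back to x≈31 under the lip and the rods stretched to about 70 mm. The lever is bright out to x=−78 and flat, and contact was felt at z≈25. The latch is shut, so I'm handing in.

```bash
python3 -c "
from cell import *
print(env.job_done())"
```

```text
the job is handed in; nothing more can be done
None
```

The latch looks fastened and I've handed the job in, but no verdict came back. In the last top-camera readings the crossbar sits in the groove under the lip and the loop is stretched by about 13 mm. The lever lies flat, and the arm is clear of everything.

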